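Put the cutlery drainer back together

ROBOT

A 6-joint arm with a two-finger parallel gripper is mounted at the origin on a cart in front of the work surface, level with it; the furniture and walls round the work are solid. World frame = base frame: x ahead of the robot, y to its left, z up, the work surface at z = 0. Lengths are in m, angles in rad, forces in N, time in s.
With the tool pointing down it reaches from about 0.3 to 0.775 m from the base axis. Payload 14.6 kg.
Tool frame: the origin (TCP) lies at the very end of the fingers, on their centre line; the grasp point (between the pads) lies 19 mm behind it; y points along the fingers, x is the direction in which the jaws open and shut, and the axes are right-handed (so a half turn about y gives the same grasp; the last joint's range is limited). The gripper opens to 94 mm and grips with 3 to 60 N. Pads are 16 mm wide; open, the fingers measure 119 mm over their backs; the gripper's body (75 mm by 177 mm) begins 78 mm behind the grasp point.
Start: joints at [1.199, 0.3, 1.521, -0, 1.321, -0.067], TCP at [0.165, 0.525, 0.205] pointing down, gripper open.
Joint ranges: [-3.03, 3.03], [-0.79, 2.21], [0.23, 2.52], [-1.04, 4.18], [0, 3.07], [-2.55, 2.55]. Speed limits (rad/s): [2.22, 2.22, 2.57, 3.14, 3.14, 3.14].

INTERFACE

Orientations are given as [roll, pitch, yaw] about the fixed x, y, z axes, in that order (R = Rz(yaw) Ry(pitch) Rx(roll)).
In Python, from station import get_obs, cams, hand_in gives the robot as it stands. The module is installed in compiled form; this text tells all that it offers.
- The arm moves only by the tool step_arm, never from a script. Its argument "plan" is a list of rows, each an object with "grip": the closure, from -1 (fully open) to 1 (shut), so that 0 is half open; "slide": the shift along the tool's x, y, z in m, a list of three; "spin": the turn about the tool's y in degrees. A call has 1 to 20 rows; each row shifts and turns the commanded pose from where the row before left it, along the tool's axes as they then stand; what a row does not reach is not made up. A row lasts 1/12 s, in which the tool goes at most 41.7 mm and 7.16 degrees, less where a joint would pass 70% of its speed; a pose out of reach is approached as far as the arm can. A call is refused whole if a number of a shift passes 0.0417 or a number of a turn 7.16, either way. A call with a gripper value outside its range is refused whole. The fingers move at their own pace and stop on an object; "force" is the grip in N (left out, the last holds). Time passes only in rows, so rows that do not move let the fingers close. It gives the time, the measured TCP pose, the force and the opening at its end, in the units of the state.
- get_obs(): the state, without advancing time (a new reading comes with each control period).
- cams.camera(name): name is "scene" or "top"; returns the picture (384x512x3 uint8, blue, green, red); there is no depth.
- cams.calibration(name): a dict with "K" (3x3 intrinsics, pixels), "k1" (the pictures are not rectified: a ray, as slopes to the right and down, at radius r is drawn at 1 + k1 r^2 times it, then the intrinsics apply), "T" (4x4, takes a point from camera to world coordinates). Camera axes: x right, y up, looking along -z (the intrinsics and any distortion apply to the point x, -y, -z); pixel columns grow to the right and rows downward; lengths in m; the calibration is good to about 2 mm. A picture is of the moment at which its call begins. calibration takes no time and is no camera call.
- hand_in(): hands the job in, once; it reports no verdict.
The state is a dict: "time_s": time; "qpos": joint angles; "joint_vel": joint speeds; "tau": joint torques, N m; "ee_pos": TCP position; "eef_rot": TCP orientation; "force": force on the tool from outside, world axes, zero at the start; "moment": the same for the moment, N m; "grip_width": finger opening in m.
Only numpy, scipy, OpenCV 4.12 (cv2) and the standard library are available. Lean on these libraries where they do the work, as an engineer would, in place of code of your own. Each camera call takes 0.05 s, during which the arm holds its last target.

TASK

Put the cutlery drainer back together: first push the end pot that is riding up on the tray's ribs fully home into its bay, then take hold of the pot that stands apart from inside, low down between its walls, lift it out from among the other things and lower it, without dropping it, fully home between its two neighbours, so that all three pots sit down in the ribs. Do not tip a pot, and do not knock over or shift what stands around.

Things in the scene. Friction and masses are not known exactly. Their poses are not given: they have to be found in the camera images.
- tray: grey plastic drip tray of a three-pot cutlery drainer, fixed on the worktop: 88 mm along its x, 236 mm along its y, rim 15 mm high, 80 mm wide inside (x), floor 4 mm thick; origin at the centre of its underside, z up. Eighteen ribs 3 mm thick, round tops 15 mm above its underside, run along its x, 12 mm apart at y = -102, -90 ... -6, +6 ... +102 mm. Three bays for pots centred at y = -72, 0, +72 mm
- middle_bay (a point): where the loose pot's centre must come: over the tray's centre, 49 mm above its underside; axes as the tray's. A pot is home when its fins have gone down between the ribs on to the tray floor (centre 49 mm above the tray's underside; 60 mm when the fins ride on the ribs). Play at home: 2.5 mm along y, 5 mm along x; 6 mm gap to each neighbour
- end_bay (a point): where the stray pot's centre must come: in the tray's +y end bay, at tray y = +72 mm, 49 mm above its underside; axes as the tray's
- loose_pot_mid (a point): white open draining pot on the worktop, 80 (x) x 66 (y) x 90 mm tall, 3 mm walls, inside 74 x 60 mm and 74 mm deep, about 0.2 kg; point at its centre, 45 mm above its underside, z up. Five fins below, 12 mm tall, 4 mm thick, 70 mm long in x, 12 mm apart in y. No finger fits between it and tin or timer; fingers opened inside bear on the smooth walls and carry it. Only along its x is there room above for a long gripper
- stray_pot_mid (a point): a second pot of the same make and size, its centre. It stands in the tray's +y end bay but about 6 mm too far towards the middle, its fins riding on the rib tops, and so narrows the middle bay. Pushed low down about 6 mm outwards (towards tray +y) it drops 11 mm between the ribs; pushed high up it would tip
- home_pot_mid (a point): a third pot of the same make and size, its centre; it already sits home in the tray's -y end bay
- tin: short tin can, 75 mm across, 58 mm tall, close to the loose pot on its +x side; origin at the centre of its underside
- kitchen_timer: round kitchen timer, 62 mm across, 50 mm tall, close to the loose pot on its -x side; origin at the centre of its underside
- spice_jar: spice jar with dark cap, 41 mm across, 105 mm tall, on the loose pot's -y side; origin at the centre of its underside
- pepper_mill: dark wooden pepper mill, 58 mm across, 170 mm tall, on the loose pot's +y side; origin at the centre of its underside
Mind the look-alikes: they are no part of the job. Leave any purple look-alike of the part that bears loose_pot_mid alone.

How it is judged:
On the way, in this order (a step that is already met when the one before it is completed fails the run):
1. the end pot that rode on the ribs is fully down in its end bay (z of stray_pot_mid in the frame of tray between 0.045 and 0.053 m and y of stray_pot_mid in the frame of tray between 0.067 and 0.077 m and x of stray_pot_mid in the frame of tray between -0.009 and 0.009 m and angle between the y axis of stray_pot_mid and the y axis of tray, either way round below 0.09 rad), for 0.2 s.
2. the loose pot is lifted at least 40 mm off the worktop, upright, with the grasp point inside it and at least 21 mm below its rim (x of the grasp point in the frame of loose_pot_mid between -0.016 and 0.016 m and y of the grasp point in the frame of loose_pot_mid between -0.016 and 0.016 m and z of the grasp point in the frame of loose_pot_mid below 0.024 m and height (world z) of loose_pot_mid above 0.085 m), for 0.2 s.
3. the loose pot is fully down in the middle bay with the fingers still inside it (x of the grasp point in the frame of loose_pot_mid between -0.016 and 0.016 m and y of the grasp point in the frame of loose_pot_mid between -0.016 and 0.016 m and z of loose_pot_mid in the frame of tray between 0.045 and 0.053 m and y of loose_pot_mid in the frame of tray between -0.005 and 0.005 m and x of loose_pot_mid in the frame of tray between -0.009 and 0.009 m and angle between the y axis of loose_pot_mid and the y axis of tray, either way round below 0.09 rad and z of the grasp point in the frame of loose_pot_mid below 0.04 m), for 0.1 s.
At the end, for the whole second after the job is handed in: All three pots sit home in the tray: each centre within 5 mm along the row and 9 mm across it of its bay's centre (loose pot in the middle, the other two in the end bays), turned less than 0.09 rad from the ribs, down on the tray floor (centre less than 53 mm above the tray's underside), at rest (all of step 1 and z of loose_pot_mid in the frame of tray between 0.045 and 0.053 m and y of loose_pot_mid in the frame of tray between -0.005 and 0.005 m and x of loose_pot_mid in the frame of tray between -0.009 and 0.009 m and angle between the y axis of each of loose_pot_mid, home_pot_mid and the y axis of tray, either way round below 0.09 rad and z of home_pot_mid in the frame of tray between 0.045 and 0.053 m and y of home_pot_mid in the frame of tray between -0.077 and -0.067 m and x of home_pot_mid in the frame of tray between -0.009 and 0.009 m and linear speed of each of loose_pot, stray_pot, home_pot below 0.02 m/s); the robot touches nothing.
It fails at once if a pot is tipped more than 0.35 rad (angle between any of loose_pot_mid, stray_pot_mid, home_pot_mid's own z axis and vertical above 0.35 rad).
It fails at once if the tin, timer, spice jar or pepper mill is tipped more than 0.4 rad or shifted more than 30 mm (angle between any of tin, kitchen_timer, spice_jar, pepper_mill's own z axis and vertical above 0.4 rad or distance of any of tin, kitchen_timer, spice_jar, pepper_mill from where it was at the start of the episode above 0.03 m).
It also fails if it takes over 64 s, if anything falls off the work surface, if the arm or the gripper's body presses on something with over 40 N, if the wrist force passes 120 N, or if a joint passes its speed limit or range.

## Working session

There is one attempt and no reset: what is moved stays moved. The work goes in short steps, Python scripts to look and compute and a tool call to move; the robot and the scene stay as the last step left them, time stands still between calls to the robot, and variables do not carry over. Pictures are saved under pics/ and viewed, and the job is handed in when it is done.

Besides the shell and the picture viewer there is one more tool, called as name(argument=value, ...) on one line, values as JSON. step_arm: Moves the arm, as the interface text tells. Its arguments: {"type":"object","properties":{"plan":{"type":"array","items":{"type":"object","properties":{"grip":{"type":"number"},"slide":{"type":"array","items":{"type":"number"}},"spin":{"type":"number"}}}},"force":{"type":"number"}},"required":["plan"]}

```bash
mkdir -p pics
cat > h.py <<'E'
import numpy as np, cv2
from station import get_obs, cams, hand_in
def ray(name,u,v):
    c=cams.calibration(name);K=np.array(c['K']);k=c['k1'];T=np.array(c['T'])
    d=np.array([(u-K[0,2])/K[0,0],(v-K[1,2])/K[1,1]]);s=d.copy()
    for _ in range(30): s=d/(1+k*(s@s))
    D=T[:3,:3]@np.array([s[0],-s[1],-1]);return T[:3,3],D
def onz(name,u,v,z):
    o,D=ray(name,u,v);return o+D*(z-o[2])/D[2]
def proj(name,p):
    c=cams.calibration(name);K=np.array(c['K']);k=c['k1'];T=np.array(c['T'])
    q=T[:3,:3].T@(np.array(p)-T[:3,3]);s=np.array([q[0],-q[1]])/-q[2];s=s*(1+k*(s@s))
    return K[:2,:2]@s+K[:2,2]
E
python3 - <<'E'
from h import *
for n in('scene','top'):
    im=cams.camera(n);cv2.imwrite(f'pics/{n}0.png',im);cv2.imwrite(f'pics/{n}0b.png',cv2.resize(im,(800,600),interpolation=cv2.INTER_CUBIC))
    c=cams.calibration(n);print(n,np.round(c['K'],1).tolist(),c['k1'],np.round(c['T'],3).tolist())
o=get_obs();print({k:np.round(v,3).tolist() for k,v in o.items()})
E
```

```text
scene [[386.0, 0.0, 255.8], [0.0, 386.0, 197.1], [0.0, 0.0, 1.0]] -0.01562000526314596 [[0.83, 0.287, -0.479, -0.014], [-0.558, 0.431, -0.709, -0.748], [0.002, 0.856, 0.518, 0.612], [0.0, 0.0, 0.0, 1.0]]
top [[404.2, 0.0, 256.4], [0.0, 404.2, 193.6], [0.0, 0.0, 1.0]] -0.025234019181711434 [[0.0, 0.995, -0.104, 0.355], [-1.0, -0.002, -0.021, -0.007], [-0.021, 0.104, 0.994, 1.17], [0.0, 0.0, 0.0, 1.0]]
{'time_s': 0.1, 'qpos': [1.199, 0.3, 1.521, -0.0, 1.321, -0.067], 'joint_vel': [0.0, -0.001, -0.002, 0.001, -0.001, 0.0], 'tau': [0.002, -53.265, -35.328, 0.071, 0.024, -0.0], 'ee_pos': [0.165, 0.524, 0.205], 'eef_rot': [-1.571, 0.001, 1.266], 'force': [0.004, 0.146, -0.232], 'moment': [-0.003, -0.018, -0.012], 'grip_width': 0.094}
```

View pics/scene0b.png

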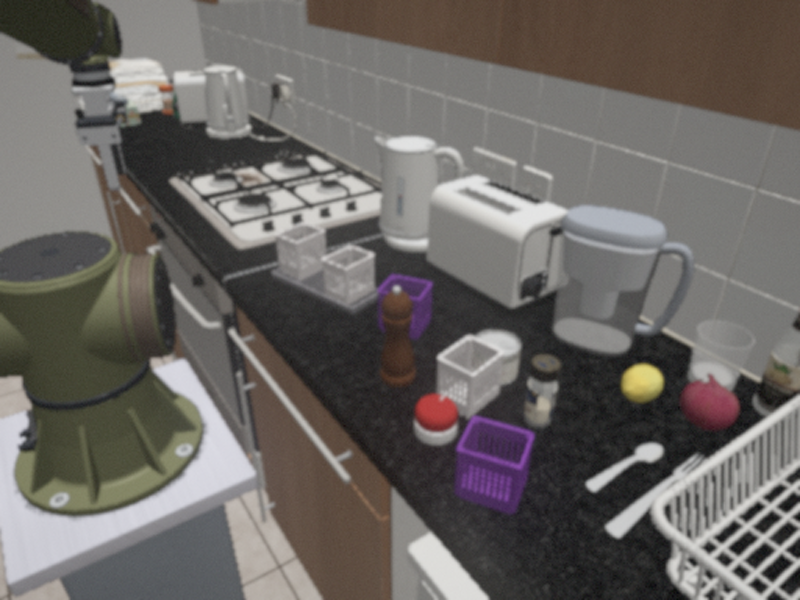

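View pics/top0b.png

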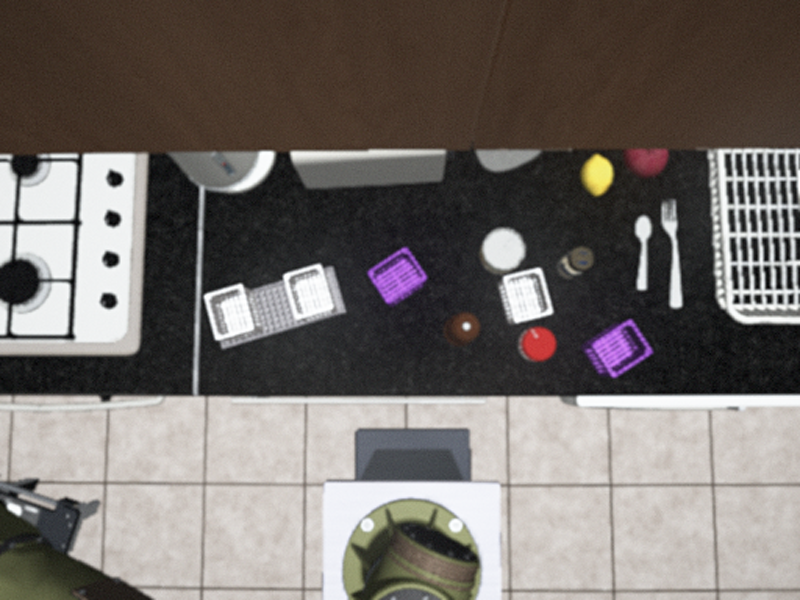

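Run:
```python
import cv2
t=cv2.imread('pics/top0.png')
cv2.imwrite('pics/t_a.png',cv2.resize(t[155:235,120:230],None,fx=7,fy=7,interpolation=cv2.INTER_CUBIC))
cv2.imwrite('pics/t_b.png',cv2.resize(t[135:235,280:400],None,fx=6,fy=6,interpolation=cv2.INTER_CUBIC))
s=cv2.imread('pics/scene0.png')
cv2.imwrite('pics/s_a.png',cv2.resize(s[135:205,165:285],None,fx=6.5,fy=6.5,interpolation=cv2.INTER_CUBIC))
```

```text
(no output)
```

View pics/t_a.png

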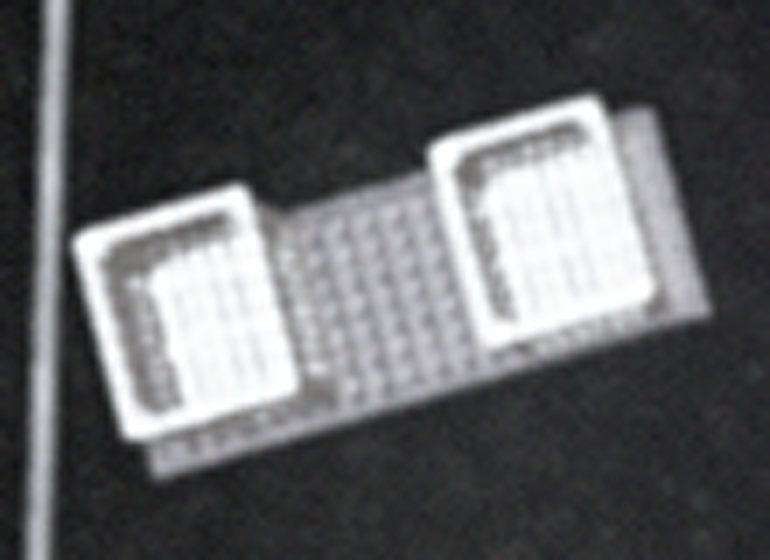

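View pics/t_b.png

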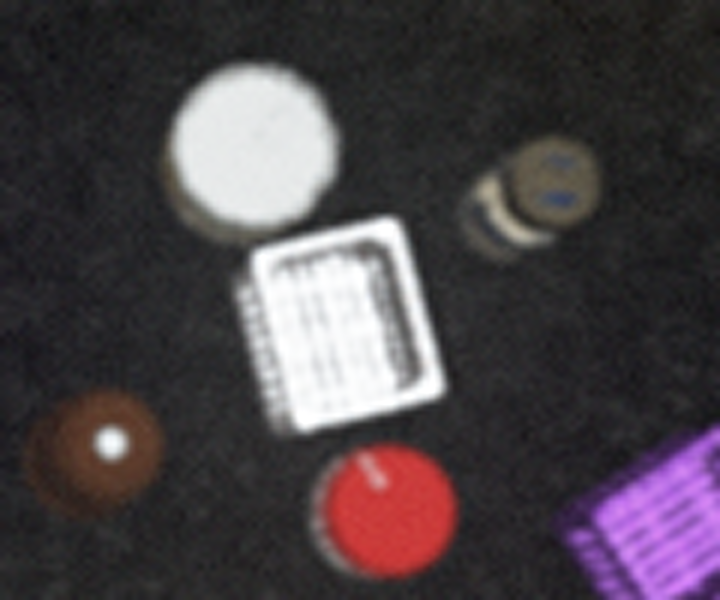

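View pics/s_a.png

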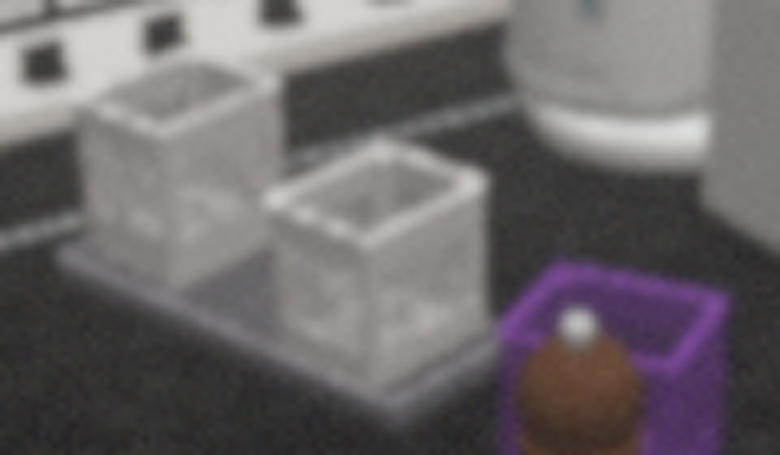

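```bash
cat > m.py <<'E'
from h import *
def pts(L,s,ox,oy,z,n='top'):
    return np.array([onz(n,(x+.5)/s-.5+ox,(y+.5)/s-.5+oy,z) for x,y in L])
E
python3 - <<'E'
from m import *
np.set_printoptions(precision=4,suppress=True)
tr=pts([(655,105),(710,318),(153,482)],7,120,155,.015)
print('tray',tr[:,:2].tolist())
d=tr[2]-tr[1];print(np.linalg.norm(d),np.linalg.norm(tr[0]-tr[1]),'ang',np.arctan2(d[1],d[0]), 'xang',np.arctan2(*(tr[0]-tr[1])[[1,0]]))
print('ctr',(tr[0]+tr[2])/2)
for nm,L,s,o,z in [('L',[(75,240),(240,187),(300,395),(130,437)],7,(120,155),.094),('R94',[(430,150),(595,97),(655,300),(490,345)],7,(120,155),.094),('R105',[(430,150),(595,97),(655,300),(490,345)],7,(120,155),.105),('L105',[(75,240),(240,187),(300,395),(130,437)],7,(120,155),.105),
 ('loose',[(252,245),(397,217),(445,392),(297,432)],6,(280,135),.090)]:
    p=pts(L,s,*o,z);e=[np.linalg.norm(p[i]-p[(i+1)%4]) for i in range(4)]
    yd=(p[0]-p[1]+p[3]-p[2]);xd=p[0]-p[3]+p[1]-p[2]
    print(nm,p.mean(0),np.round(e,4),'ydir',np.arctan2(yd[1],yd[0])-np.pi/2,'xdir',np.arctan2(xd[1],xd[0]))
for nm,x,y,z in [('tin',253,145,.058),('timer',390,512,.05),('jarcap',555,182,.105),('mill',112,442,.17)]:
    print(nm,pts([(x,y)],6,280,135,z))
E
```

```text
tray [[0.5450477595098241, 0.14300406883684066], [0.4564403956197931, 0.11932778375842475], [0.38914890201406016, 0.3482237552663163]]
0.23858229373579237 0.09171603682374631 ang 1.8567237134454078 xang 0.26110443748748363
ctr [0.4671 0.2456 0.015 ]
L [0.4512 0.313  0.094 ] [0.067  0.0844 0.0673 0.0797] ydir 0.27580459688197734 xdir 0.3041450561659513
R94 [0.4864 0.1757 0.094 ] [0.0669 0.0824 0.0655 0.0794] ydir 0.28860144458002024 xdir 0.30604062321612435
R105 [0.4851 0.1738 0.105 ] [0.0662 0.0816 0.0649 0.0786] ydir 0.28860144458002 xdir 0.3060406232161243
L105 [0.4502 0.3097 0.105 ] [0.0663 0.0835 0.0666 0.0789] ydir 0.27580459688197667 xdir 0.30414505616595094
loose [ 0.4813 -0.2018  0.09  ] [0.0664 0.0813 0.0685 0.0862] ydir 0.22659543443948515 xdir 0.22987806686010798
tin [[ 0.5675 -0.1654  0.058 ]]
timer [[ 0.3976 -0.2266  0.05  ]]
jarcap [[ 0.5415 -0.2921  0.105 ]]
mill [[ 0.422  -0.0894  0.17  ]]
```

Run:
```python
from m import *
np.set_printoptions(precision=4,suppress=True)
def tri(a,b):
    (o1,d1),(o2,d2)=ray('top',*a),ray('scene',*b)
    d1/=np.linalg.norm(d1);d2/=np.linalg.norm(d2)
    t=np.linalg.lstsq(np.c_[d1,-d2],o2-o1,rcond=None)[0]
    p,q=o1+t[0]*d1,o2+t[1]*d2;return (p+q)/2,np.linalg.norm(p-q)
f=lambda x,y,s,ox,oy:((x+.5)/s-.5+ox,(y+.5)/s-.5+oy)
T={'L':[(300,395),(130,437),(240,187),(75,240)],'R':[(655,300),(490,345),(595,97),(430,150)]}
S={'L':[(160,133),(83,107),(280,85),(190,60)],'R':[(372,243),(268,203),(487,185),(380,143)]}
for k in 'LR':
    r=[tri(f(*a,7,120,155),f(*b,6.5,165,135)) for a,b in zip(T[k],S[k])]
    for p,e in r: print(k,p,e)
    print('mean',np.mean([p for p,_ in r],0))
print('tray corner',tri(f(710,318,7,120,155),f(398,415,6.5,165,135)))
print('mill top',tri(f(112,442,6,280,135),f(578,322,6.5,165,135)))
```

```text
L [0.42   0.2642 0.1076] 0.001608023333543097
L [0.4066 0.3303 0.0995] 0.006316814322157386
L [0.499 0.291 0.103] 0.0007045535407290146
L [0.48   0.3557 0.0977] 0.0008308764965912628
mean [0.4514 0.3103 0.1019]
R [0.4578 0.1309 0.0956] 0.003391899176709119
R [0.44   0.1947 0.0939] 0.0017468938311243555
R [0.5355 0.1561 0.0929] 0.0002310475510944949
R [0.5145 0.2195 0.0952] 9.684337234710226e-05
mean [0.487  0.1753 0.0944]
tray corner (array([0.4591, 0.1184, 0.0117]), np.float64(0.005384690946020107))
mill top (array([ 0.4225, -0.0897,  0.1691]), np.float64(0.0011900744094204651))
```

step_arm(plan=[{"grip": 0, "spin": 7.06}, {"grip": 0, "spin": 7.06}, {"grip": 0, "spin": 7.06}, {"grip": 0, "spin": 7.06}, {"grip": 0, "spin": 7.06}, {"grip": 0, "spin": 7.06}, {"grip": 0, "spin": 7.06}, {"grip": 0, "spin": 7.06}, {"grip": 0}], force=30)

```text
schema error: expected keys grip, slide, spin
```

```bash
cat > g.py <<'E'
import sys
from h import *
from scipy.spatial.transform import Rotation as R
o=get_obs();p=np.array(o['ee_pos']);M=R.from_euler('xyz',o['eef_rot']).as_matrix()
print('t',o['time_s'],'p',p.round(4),'yaw',np.round(o['eef_rot'],4),'w',o['grip_width'],'F',np.round(o['force'],1),'q',np.round(o['qpos'],2))
if len(sys.argv)>3: print('slide',(M.T@(np.array([float(a) for a in sys.argv[1:4]])-p)).round(4))
if len(sys.argv)>4: print('spin deg',np.degrees(o['eef_rot'][2]-float(sys.argv[4])))
E
python3 g.py .467 .245 .205 .28
```

```text
t 0.1 p [0.165  0.5244 0.205 ] yaw [-1.5707e+00  1.0000e-03  1.2660e+00] w 0.09390723937805763 F [ 0.   0.1 -0.2] q [ 1.2   0.3   1.52 -0.    1.32 -0.07]
slide [-1.759e-01  1.000e-04 -3.720e-01]
spin deg 56.49311605579927
```

step_arm(plan=[{"grip": 0, "slide": [0, 0, 0], "spin": 7.06}, {"grip": 0, "slide": [0, 0, 0], "spin": 7.06}, {"grip": 0, "slide": [0, 0, 0], "spin": 7.06}, {"grip": 0, "slide": [0, 0, 0], "spin": 7.06}, {"grip": 0, "slide": [0, 0, 0], "spin": 7.06}, {"grip": 0, "slide": [0, 0, 0], "spin": 7.06}, {"grip": 0, "slide": [0, 0, 0], "spin": 7.06}, {"grip": 0, "slide": [0, 0, 0], "spin": 7.06}, {"grip": 0, "slide": [0, 0, 0], "spin": 0}], force=30)

```text
time_s: 0.85
ee_pos: [0.165, 0.5245, 0.2051]
eef_rot: [-1.571, 0.0, 0.274]
force: [0.1, -0.2, -0.4]
grip_width: 0.0474
```

```bash
python3 g.py .467 .245 .205 .28
```

```text
t 0.85 p [0.165  0.5245 0.2051] yaw [-1.5714e+00  4.0000e-04  2.7410e-01] w 0.04738947377597439 F [ 0.1 -0.2 -0.4] q [ 1.2   0.3   1.52 -0.    1.32  0.93]
slide [ 2.151e-01  2.000e-04 -3.508e-01]
spin deg -0.337916271300292
```

step_arm(plan=[{"grip": 0, "slide": [0.0179, 0, -0.0292], "spin": 0}, {"grip": 0, "slide": [0.0179, 0, -0.0292], "spin": 0}, {"grip": 0, "slide": [0.0179, 0, -0.0292], "spin": 0}, {"grip": 0, "slide": [0.0179, 0, -0.0292], "spin": 0}, {"grip": 0, "slide": [0.0179, 0, -0.0292], "spin": 0}, {"grip": 0, "slide": [0.0179, 0, -0.0292], "spin": 0}, {"grip": 0, "slide": [0.0179, 0, -0.0292], "spin": 0}, {"grip": 0, "slide": [0.0179, 0, -0.0292], "spin": 0}, {"grip": 0, "slide": [0.0179, 0, -0.0292], "spin": 0}, {"grip": 0, "slide": [0.0179, 0, -0.0292], "spin": 0}, {"grip": 0, "slide": [0.0179, 0, -0.0292], "spin": 0}, {"grip": 0, "slide": [0.0179, 0, -0.0292], "spin": 0}, {"grip": 0, "slide": [0, 0, 0], "spin": 0}, {"grip": 0, "slide": [0, 0, 0], "spin": 0}])

```text
time_s: 2.02
ee_pos: [0.469, 0.2463, 0.205]
eef_rot: [-1.571, 0.001, 0.281]
force: [-0.1, 0.6, 0.5]
grip_width: 0.0472
```

```bash
python3 g.py .467 .245 .03 .28
python3 - <<'E'
from h import *
im=cams.camera('top');cv2.imwrite('pics/t1.png',cv2.resize(im[110:260,90:290],None,fx=4,fy=4,interpolation=cv2.INTER_CUBIC))
E
```

```text
t 2.0167 p [0.469  0.2463 0.205 ] yaw [-1.5708e+00  8.0000e-04  2.8150e-01] w 0.04717727638185887 F [-0.1  0.6  0.5] q [0.41 0.26 1.58 0.   1.31 0.13]
slide [-0.0021  0.175  -0.0006]
spin deg 0.08343428311175555
```

View pics/t1.png

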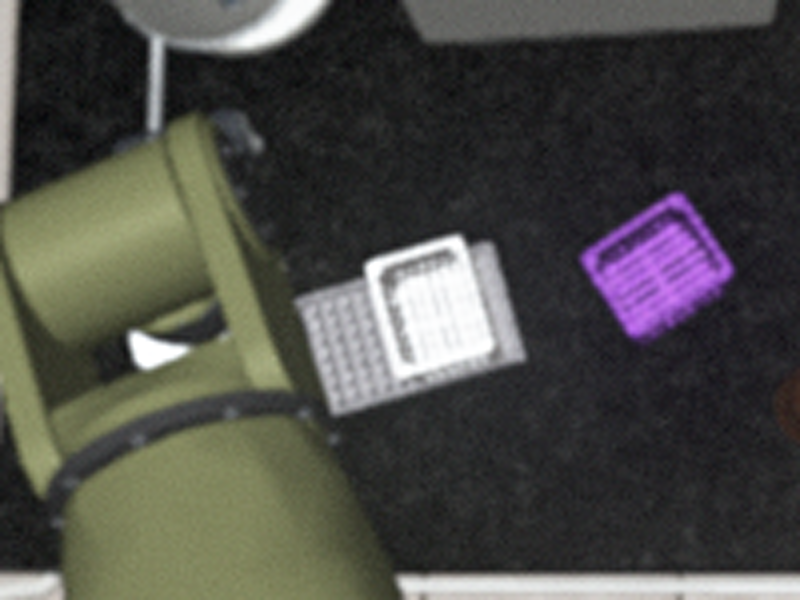

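step_arm(plan=[{"grip": 0, "slide": [-0.002, 0.03, 0], "spin": 0}, {"grip": 0, "slide": [0, 0.03, 0], "spin": 0}, {"grip": 0, "slide": [0, 0.03, 0], "spin": 0}, {"grip": 0, "slide": [0, 0.025, 0], "spin": 0}, {"grip": 0, "slide": [0, 0.025, 0], "spin": 0}, {"grip": 0, "slide": [0, 0.02, 0], "spin": 0}, {"grip": 0, "slide": [0, 0.012, 0], "spin": 0}, {"grip": 0, "slide": [0, 0, 0], "spin": 0}, {"grip": 0, "slide": [0, 0, 0], "spin": 0}])

```text
time_s: 2.82
ee_pos: [0.4662, 0.2474, 0.0338]
eef_rot: [-1.571, 0.0, 0.282]
force: [-0.2, -0.2, 0.8]
grip_width: 0.0471
```

```bash
python3 g.py .467 .245 .03 .28
python3 - <<'E'
from h import *
im=cams.camera('scene');cv2.imwrite('pics/s1.png',cv2.resize(im[60:210,100:300],None,fx=4,fy=4,interpolation=cv2.INTER_CUBIC))
E
```

```text
t 2.8167 p [0.4662 0.2474 0.0338] yaw [-1.5708e+00  2.0000e-04  2.8200e-01] w 0.047073436004946415 F [-0.2 -0.2  0.8] q [0.42 0.46 1.74 0.   0.94 0.14]
slide [ 0.0001  0.0038 -0.0025]
spin deg 0.11579162105348151
```

View pics/s1.png

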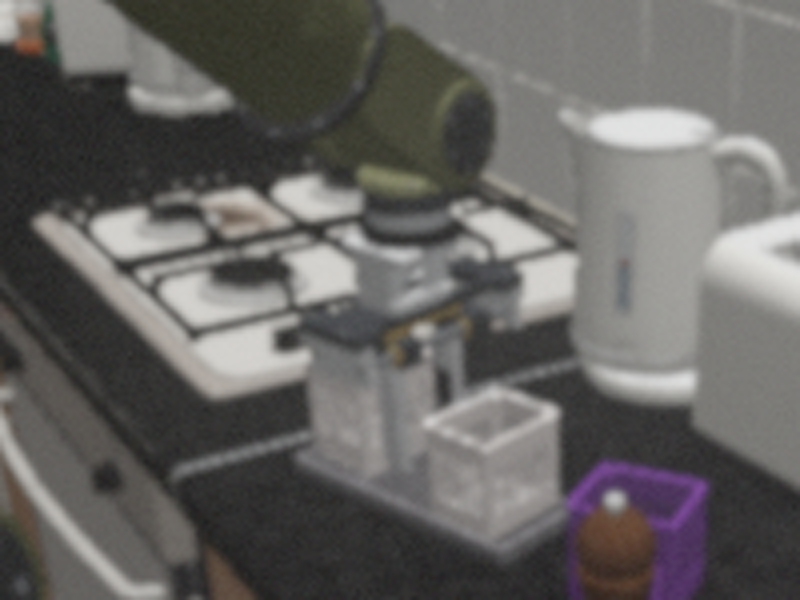

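step_arm(plan=[{"grip": 0, "slide": [0, 0, 0.007], "spin": 0}, {"grip": 0, "slide": [0, 0, 0.007], "spin": 0}, {"grip": 0, "slide": [0, 0, 0.004], "spin": 0}, {"grip": 0, "slide": [0, 0, 0.002], "spin": 0}, {"grip": 0, "slide": [0, 0, 0.002], "spin": 0}, {"grip": 0, "slide": [0, 0, 0], "spin": 0}])

```text
time_s: 3.37
ee_pos: [0.4603, 0.2682, 0.0336]
eef_rot: [-1.571, -0.0, 0.281]
force: [0.2, -0.2, 0.6]
grip_width: 0.0468
```

step_arm(plan=[{"grip": 0, "slide": [0, 0, 0.001], "spin": 0}, {"grip": 0, "slide": [0, 0, 0.001], "spin": 0}, {"grip": 0, "slide": [0, 0, 0.001], "spin": 0}, {"grip": 0, "slide": [0, 0, 0.001], "spin": 0}])

```text
time_s: 3.7
ee_pos: [0.4593, 0.2718, 0.0334]
eef_rot: [-1.571, 0.0, 0.28]
force: [-0.4, 0.3, -0.2]
grip_width: 0.0471
```

```bash
python3 g.py .467 .245 .03 .28
python3 - <<'E'
from h import *
im=cams.camera('scene');cv2.imwrite('pics/s2.png',cv2.resize(im[60:210,100:300],None,fx=4,fy=4,interpolation=cv2.INTER_CUBIC))
E
```

```text
t 3.7 p [0.4593 0.2718 0.0334] yaw [-1.5707  0.      0.28  ] w 0.04710058185499871 F [-0.4  0.3 -0.2] q [0.47 0.47 1.72 0.   0.95 0.19]
slide [ 0.      0.0034 -0.0279]
spin deg -0.001277393914093979
```

View pics/s2.png

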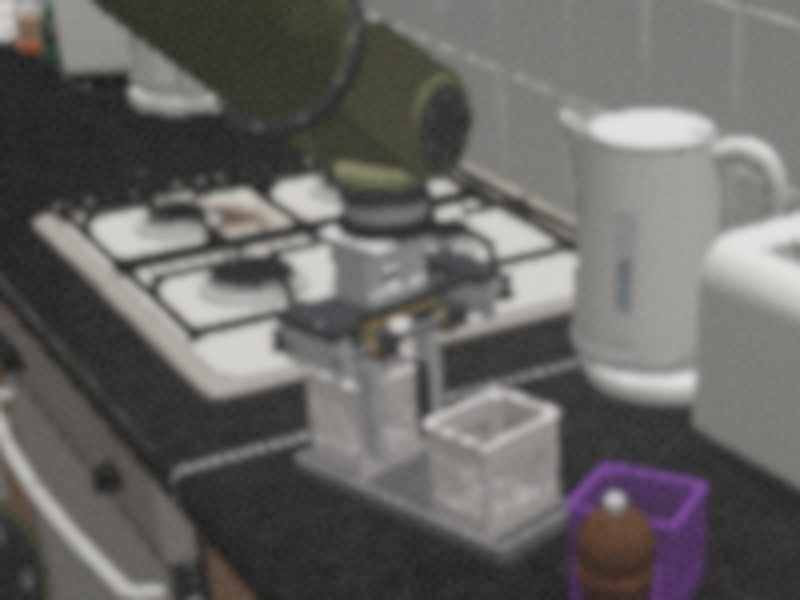

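step_arm(plan=[{"grip": 0, "slide": [0, 0, 0.001], "spin": 0}, {"grip": 0, "slide": [0, 0, 0.001], "spin": 0}, {"grip": 0, "slide": [0, 0, 0], "spin": 0}])

```text
time_s: 4.0
ee_pos: [0.4587, 0.2738, 0.0334]
eef_rot: [-1.571, 0.0, 0.28]
force: [0.4, -0.2, -1.2]
grip_width: 0.0472
```

step_arm(plan=[{"grip": 0, "slide": [0, 0, 0.001], "spin": 0}, {"grip": 0, "slide": [0, 0, 0.001], "spin": 0}, {"grip": 0, "slide": [0, 0, 0], "spin": 0}])

```text
time_s: 4.25
ee_pos: [0.4582, 0.2757, 0.0334]
eef_rot: [-1.571, -0.0, 0.28]
force: [0.6, -0.6, -0.6]
grip_width: 0.0465
```

```bash
python3 g.py .467 .245 .03 .28
python3 - <<'E'
from h import *
im=cams.camera('scene');cv2.imwrite('pics/s3.png',cv2.resize(im[110:190,150:260],None,fx=7,fy=7,interpolation=cv2.INTER_CUBIC))
E
```

```text
t 4.25 p [0.4582 0.2757 0.0334] yaw [-1.5708e+00 -1.0000e-04  2.8020e-01] w 0.046529904693711155 F [ 0.6 -0.6 -0.6] q [ 0.47  0.47  1.72 -0.    0.95  0.19]
slide [ 0.      0.0034 -0.0319]
spin deg 0.013123579580311618
```

View pics/s3.png

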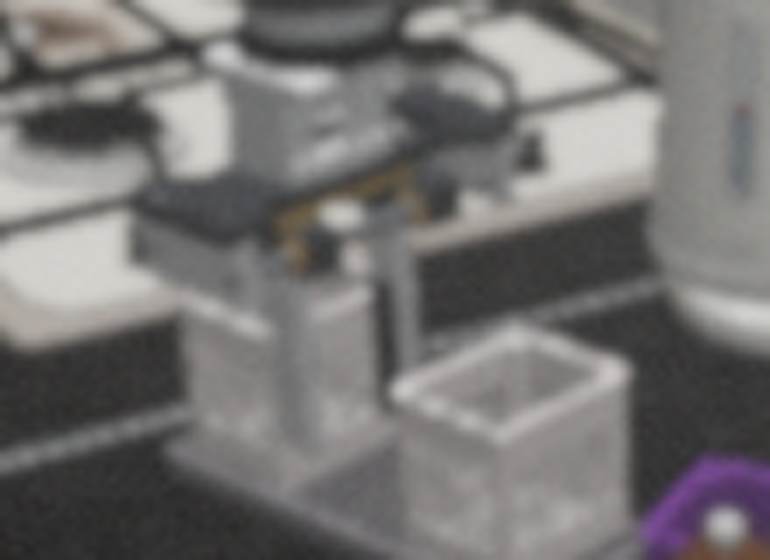

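Run:
```python
from h import *
a=.28;x=np.array([np.cos(a),np.sin(a),0]);y=np.array([-np.sin(a),np.cos(a),0]);c=np.array([.467,.2455,0])
for nm,yy,z in [('ride',.066,.105),('home',.072,.094),('edge',.072,.105)]:
    for sx,sy in [(-1,-1),(-1,1),(1,-1),(1,1)]:
        p=c+y*(yy+sy*.033)+x*sx*.04+[0,0,z]; q=proj('scene',p)
        print(nm,sx,sy,q.round(1),'crop3',((q-[150,110]+.5)*7-.5).round(0))
```

```text
ride -1 -1 [188.6 155.6] crop3 [273. 322.]
ride -1 1 [174.7 149.9] crop3 [176. 282.]
ride 1 -1 [207.4 147.5] crop3 [405. 266.]
ride 1 1 [193.5 142.3] crop3 [308. 229.]
home -1 -1 [187.6 158.3] crop3 [266. 341.]
home -1 1 [173.8 152.6] crop3 [170. 301.]
home 1 -1 [206.3 150.2] crop3 [397. 284.]
home 1 1 [192.6 144.9] crop3 [301. 247.]
edge -1 -1 [187.3 155.1] crop3 [264. 319.]
edge -1 1 [173.4 149.4] crop3 [167. 279.]
edge 1 -1 [206.1 147.1] crop3 [396. 262.]
edge 1 1 [192.3 141.8] crop3 [299. 226.]
```

step_arm(plan=[{"grip": 0, "slide": [0, 0, 0.001], "spin": 0}, {"grip": 0, "slide": [0, 0, 0.001], "spin": 0}, {"grip": 0, "slide": [0, 0, 0], "spin": 0}])

```text
time_s: 4.55
ee_pos: [0.4579, 0.2771, 0.0336]
eef_rot: [-1.572, -0.0, 0.281]
force: [1.1, -6.3, 2.5]
grip_width: 0.047
```

```bash
python3 g.py .467 .245 .03 .28
python3 - <<'E'
from h import *
im=cams.camera('scene');a=cv2.imread('pics/scene0.png')
f=lambda i:cv2.resize(i[140:185,165:220],None,fx=7,fy=7,interpolation=cv2.INTER_CUBIC)
cv2.imwrite('pics/s4.png',np.hstack([f(a),f(im)]))
E
```

```text
t 4.55 p [0.4579 0.2771 0.0336] yaw [-1.5719e+00 -1.0000e-04  2.8060e-01] w 0.047029964261281 F [ 1.1 -6.3  2.5] q [ 0.48  0.48  1.72 -0.    0.95  0.2 ]
slide [-0.0001  0.0036 -0.0334]
spin deg 0.03558045632493157
```

View pics/s4.png

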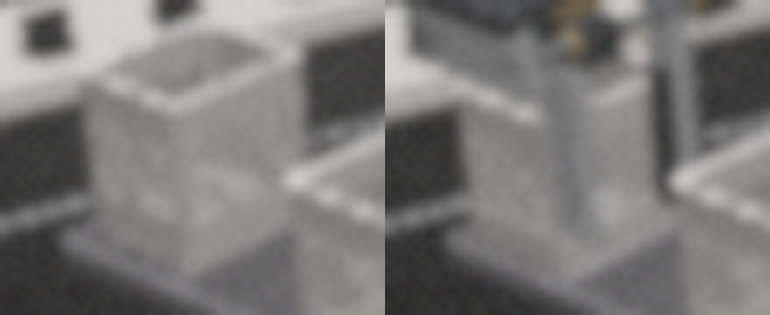

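step_arm(plan=[{"grip": 0, "slide": [0, 0, -0.01], "spin": 0}, {"grip": 0, "slide": [0, 0, -0.01], "spin": 0}, {"grip": 0, "slide": [0, 0, -0.012], "spin": 0}, {"grip": 0, "slide": [0, -0.03, 0], "spin": 0}, {"grip": 0, "slide": [0, -0.035, 0], "spin": 0}, {"grip": 0, "slide": [0, -0.035, 0], "spin": 0}, {"grip": 0, "slide": [0, -0.035, 0], "spin": 0}, {"grip": 0.3, "slide": [0, -0.035, 0], "spin": 0}, {"grip": 0.4, "slide": [0, -0.035, 0], "spin": 0}, {"grip": 0.4, "slide": [0, -0.01, -0.03], "spin": 0}, {"grip": 0.4, "slide": [0, 0, -0.035], "spin": 0}, {"grip": 0.4, "slide": [0, 0, -0.035], "spin": 0}, {"grip": 0.4, "slide": [0, 0, -0.035], "spin": 0}, {"grip": 0.4, "slide": [0, 0, -0.035], "spin": 0}, {"grip": 0.4, "slide": [0, 0, -0.035], "spin": 0}, {"grip": 0.4, "slide": [0, 0, -0.035], "spin": 0}, {"grip": 0.4, "slide": [0, 0, 0], "spin": 0}])

```text
time_s: 6.02
ee_pos: [0.5335, 0.0105, 0.2481]
eef_rot: [-1.571, 0.0, 0.275]
force: [-0.2, 0.6, -0.1]
grip_width: 0.0284
```

```bash
python3 g.py .4813 -.2018 .2 .228
python3 - <<'E'
from h import *
im=cams.camera('scene');a=cv2.imread('pics/scene0.png')
f=lambda i:cv2.resize(i[135:190,165:220],None,fx=7,fy=7,interpolation=cv2.INTER_CUBIC)
cv2.imwrite('pics/s5.png',np.hstack([f(a),f(im)]))
t=cams.camera('top');cv2.imwrite('pics/top5.png',t);cv2.imwrite('pics/top5b.png',cv2.resize(t,(800,600),interpolation=cv2.INTER_CUBIC))
cv2.imwrite('pics/t5a.png',cv2.resize(t[155:235,120:230],None,fx=7,fy=7,interpolation=cv2.INTER_CUBIC))
E
```

```text
t 6.0167 p [0.5335 0.0105 0.2481] yaw [-1.5715e+00  4.0000e-04  2.7550e-01] w 0.028356805441458972 F [-0.2  0.6 -0.1] q [-0.05  0.23  1.51 -0.    1.4  -0.32]
slide [-0.108   0.0483 -0.19  ]
spin deg 2.718824025609802
```

View pics/s5.png

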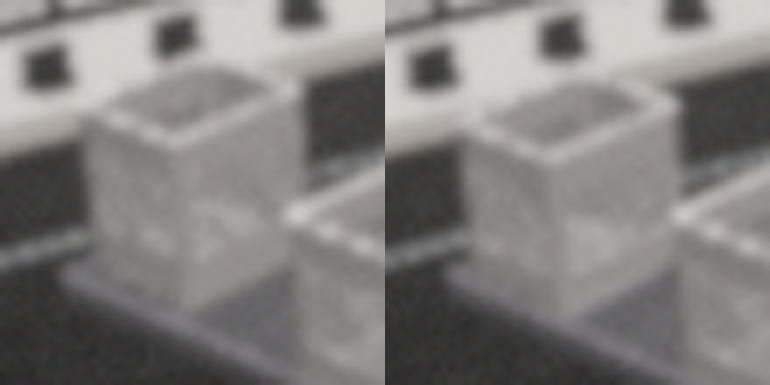

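View pics/t5a.png

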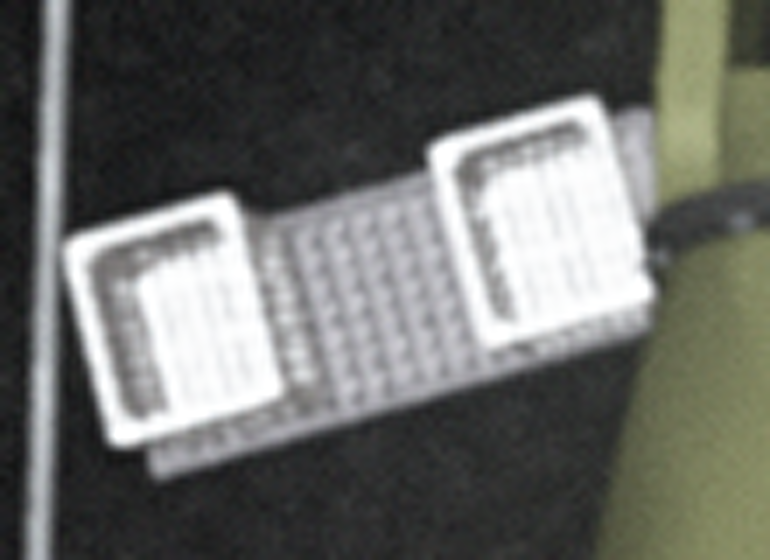

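View pics/top5b.png

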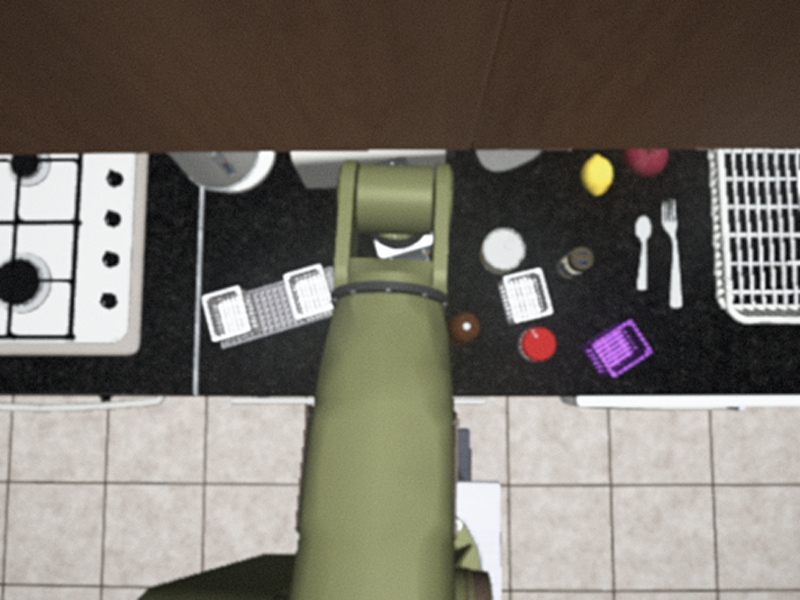

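```bash
python3 - <<'E'
from m import *
np.set_printoptions(precision=4,suppress=True)
C=[]
for nm,L in [('L',[(65,243),(228,192),(287,392),(118,445)]),('R',[(430,150),(597,97),(655,300),(490,345)])]:
    p=pts(L,7,120,155,.094);C.append(p.mean(0));print(nm,p.mean(0))
d=C[0]-C[1];print('mid',(C[0]+C[1])/2,np.linalg.norm(d),'yaw',np.arctan2(-d[0],d[1]))
E
python3 g.py .4813 -.2018 .248 .228
```

```text
L [0.4499 0.3175 0.094 ]
R [0.4864 0.1755 0.094 ]
mid [0.4682 0.2465 0.094 ] 0.14660041189193318 yaw 0.25142179647826884
t 6.1167 p [0.5327 0.0145 0.2482] yaw [-1.5704e+00  3.0000e-04  2.7740e-01] w 0.028509987986173588 F [-0.8  0.8 -0.4] q [-0.04  0.23  1.51  0.    1.4  -0.32]
slide [-0.1087  0.0002 -0.1939]
spin deg 2.8307581009018774
```

step_arm(plan=[{"grip": 0.5, "slide": [-0.012, 0, -0.0211], "spin": 0.9}, {"grip": 0.5, "slide": [-0.012, 0, -0.0211], "spin": 0.9}, {"grip": 0.5, "slide": [-0.012, 0, -0.0211], "spin": 0.9}, {"grip": 0.5, "slide": [-0.012, 0, -0.0211], "spin": 0}, {"grip": 0.5, "slide": [-0.012, 0, -0.0211], "spin": 0}, {"grip": 0.5, "slide": [-0.012, 0, -0.0211], "spin": 0}, {"grip": 0.5, "slide": [-0.012, 0, -0.0211], "spin": 0}, {"grip": 0.5, "slide": [-0.012, 0, -0.0211], "spin": 0}, {"grip": 0.5, "slide": [-0.012, 0, -0.0211], "spin": 0}, {"grip": 0.5, "slide": [0, 0, 0], "spin": 0}, {"grip": 0.5, "slide": [0, 0, 0], "spin": 0}])

```text
time_s: 7.03
ee_pos: [0.4736, -0.194, 0.2484]
eef_rot: [-1.571, -0.0, 0.232]
force: [0.5, 0.0, -0.5]
grip_width: 0.0231
```

```bash
python3 g.py .4813 -.2018 .248 .228
python3 - <<'E'
from h import *
im=cams.camera('scene');cv2.imwrite('pics/s6.png',cv2.resize(im[150:300,230:390],None,fx=5,fy=4,interpolation=cv2.INTER_CUBIC))
E
```

```text
t 7.0333 p [ 0.4736 -0.194   0.2484] yaw [-1.5706e+00 -2.0000e-04  2.3230e-01] w 0.023134009480659908 F [ 0.5  0.  -0.5] q [-0.46  0.18  1.56  0.    1.39 -0.69]
slide [ 0.0057  0.0004 -0.0093]
spin deg 0.24450946780119964
```

View pics/s6.png

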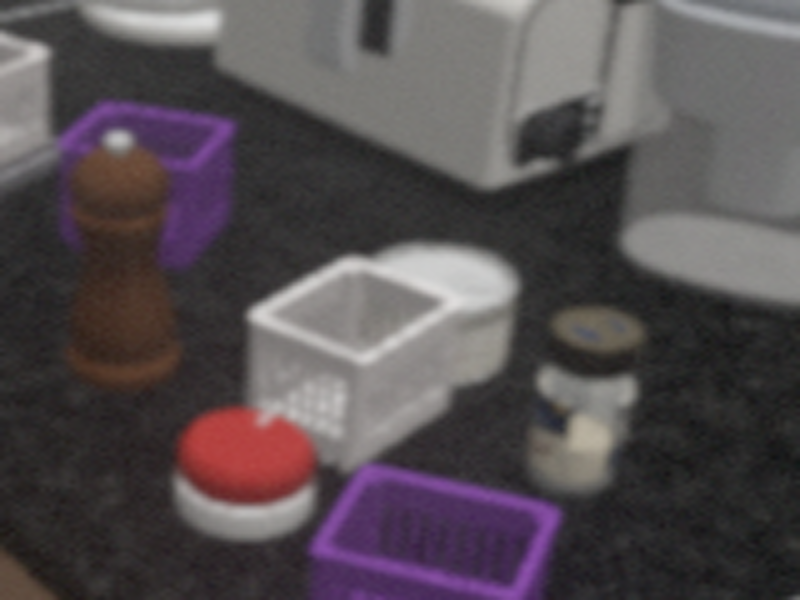

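Run:
```python
from m import *
p=np.array([onz('scene',(x+.5)/5-.5+230,(y+.5)/4-.5+150,.09) for x,y in [(365,360),(250,319),(463,300),(352,258)]])
print(p.round(4),p.mean(0))
```

```text
[[ 0.4526 -0.2415  0.09  ]
 [ 0.4335 -0.1824  0.09  ]
 [ 0.5277 -0.2227  0.09  ]
 [ 0.5128 -0.1596  0.09  ]] [ 0.4816535  -0.20154592  0.09      ]
```

step_arm(plan=[{"grip": 0.5, "slide": [0.0058, 0, -0.0092], "spin": 0}, {"grip": 0.5, "slide": [0, 0.03, 0], "spin": 0}, {"grip": 0.5, "slide": [0, 0.03, 0], "spin": 0}, {"grip": 0.5, "slide": [0, 0.03, 0], "spin": 0}, {"grip": 0.5, "slide": [0, 0.02, 0], "spin": 0}, {"grip": 0.5, "slide": [0, 0, 0], "spin": 0}])

```text
time_s: 7.58
ee_pos: [0.4803, -0.1996, 0.1347]
eef_rot: [-1.567, 0.005, 0.235]
force: [-0.5, -0.9, 0.3]
grip_width: 0.0232
```

```bash
python3 g.py .4815 -.2017 .035 .232
python3 - <<'E'
from h import *
im=cams.camera('scene');cv2.imwrite('pics/s7.png',cv2.resize(im[150:300,230:390],None,fx=5,fy=4,interpolation=cv2.INTER_CUBIC))
E
```

```text
t 7.5833 p [ 0.4803 -0.1996  0.1347] yaw [-1.5666  0.0047  0.2349] w 0.023231567915601627 F [-0.5 -0.9  0.3] q [-0.46  0.31  1.68  0.    1.16 -0.7 ]
slide [ 0.0011  0.0997 -0.0028]
spin deg 0.16491764507338028
```

View pics/s7.png

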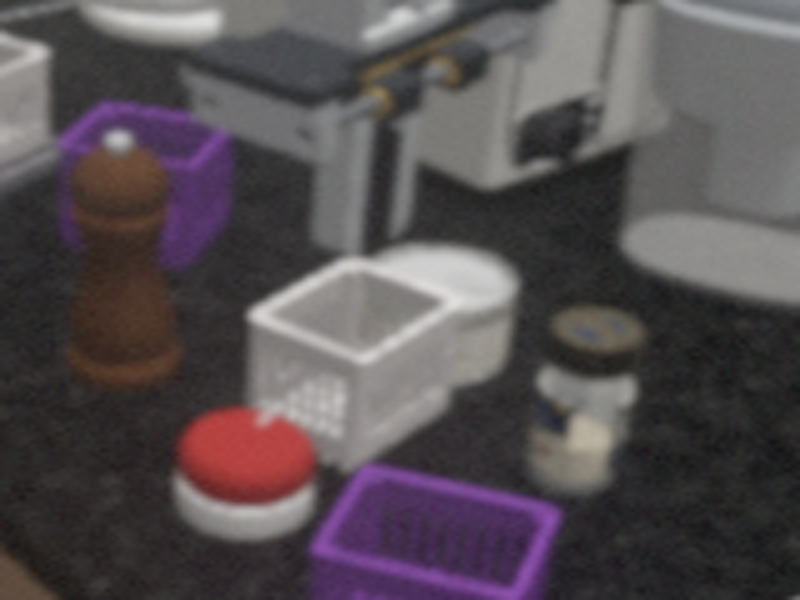

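Well lined up above the pot; the body clears the mill. Going in.

step_arm(plan=[{"grip": 0.5, "slide": [0.001, 0.015, -0.002], "spin": 0}, {"grip": 0.5, "slide": [0, 0.02, 0], "spin": 0}, {"grip": 0.5, "slide": [0, 0.02, 0], "spin": 0}, {"grip": 0.5, "slide": [0, 0.02, 0], "spin": 0}, {"grip": 0.5, "slide": [0, 0.015, 0], "spin": 0}, {"grip": 0.5, "slide": [0, 0.008, 0], "spin": 0}, {"grip": 0.5, "slide": [0, 0, 0], "spin": 0}, {"grip": 0.5, "slide": [0, 0, 0], "spin": 0}])

```text
time_s: 8.3
ee_pos: [0.4839, -0.2035, 0.0418]
eef_rot: [-1.572, -0.001, 0.234]
force: [0.2, 0.4, 0.3]
grip_width: 0.0232
```

```bash
python3 g.py .4815 -.2017 .035 .232
```

```text
t 8.3 p [ 0.4839 -0.2035  0.0418] yaw [-1.5717e+00 -1.1000e-03  2.3360e-01] w 0.023226515078125707 F [0.2 0.4 0.3] q [-0.47  0.44  1.74  0.    0.95 -0.7 ]
slide [-0.0019  0.0068  0.0023]
spin deg 0.09410342020599967
```

Go a bit lower, then open gently against the walls.

step_arm(plan=[{"grip": 0.5, "slide": [-0.002, 0.007, 0.002], "spin": 0}, {"grip": 0.5, "slide": [0, 0, 0], "spin": 0}, {"grip": 0.1, "slide": [0, 0, 0], "spin": 0}, {"grip": 0.0, "slide": [0, 0, 0], "spin": 0}, {"grip": -0.1, "slide": [0, 0, 0], "spin": 0}, {"grip": -0.3, "slide": [0, 0, 0], "spin": 0}, {"grip": -0.5, "slide": [0, 0, 0], "spin": 0}, {"grip": -1, "slide": [0, 0, 0], "spin": 0}, {"grip": -1, "slide": [0, 0, 0], "spin": 0}, {"grip": -1, "slide": [0, 0, 0], "spin": 0}], force=25)

```text
time_s: 9.13
ee_pos: [0.4807, -0.2021, 0.0336]
eef_rot: [-1.571, -0.0, 0.233]
force: [0.1, -0.5, 3.2]
grip_width: 0.0493
```

```bash
python3 g.py .4815 -.2017 .035 .232
```

```text
t 9.1333 p [ 0.4807 -0.2021  0.0336] yaw [-1.571e+00 -2.000e-04  2.331e-01] w 0.04931527222812717 F [ 0.1 -0.5  3.2] q [-0.47  0.45  1.76 -0.    0.93 -0.7 ]
slide [ 0.0008 -0.0014  0.0002]
spin deg 0.06526077704479202
```

step_arm(plan=[{"grip": -1, "slide": [0, -0.004, 0], "spin": 0}, {"grip": -1, "slide": [0, -0.008, 0], "spin": 0}, {"grip": -1, "slide": [0, -0.012, 0], "spin": 0}, {"grip": -1, "slide": [0, -0.016, 0], "spin": 0}, {"grip": -1, "slide": [0, -0.02, 0], "spin": 0}, {"grip": -1, "slide": [0, -0.02, 0], "spin": 0}, {"grip": -1, "slide": [0, -0.02, 0], "spin": 0}, {"grip": -1, "slide": [0, -0.01, 0], "spin": 0}, {"grip": -1, "slide": [0, 0, 0], "spin": 0}, {"grip": -1, "slide": [0, 0, 0], "spin": 0}])

```text
time_s: 9.97
ee_pos: [0.4805, -0.2019, 0.1432]
eef_rot: [-1.571, -0.0, 0.233]
force: [-0.9, 0.3, -3.1]
grip_width: 0.0493
```

```bash
python3 g.py .4815 -.2017 .25 .28
python3 - <<'E'
from h import *
im=cams.camera('scene');cv2.imwrite('pics/s8.png',cv2.resize(im[130:300,230:390],None,fx=4,fy=3.5,interpolation=cv2.INTER_CUBIC))
E
```

```text
t 9.9667 p [ 0.4805 -0.2019  0.1432] yaw [-1.5709e+00 -1.0000e-04  2.3320e-01] w 0.049251030740885944 F [-0.9  0.3 -3.1] q [-0.47  0.3   1.68 -0.    1.17 -0.7 ]
slide [ 0.001  -0.1068 -0.    ]
spin deg -2.6839754656081336
```

View pics/s8.png

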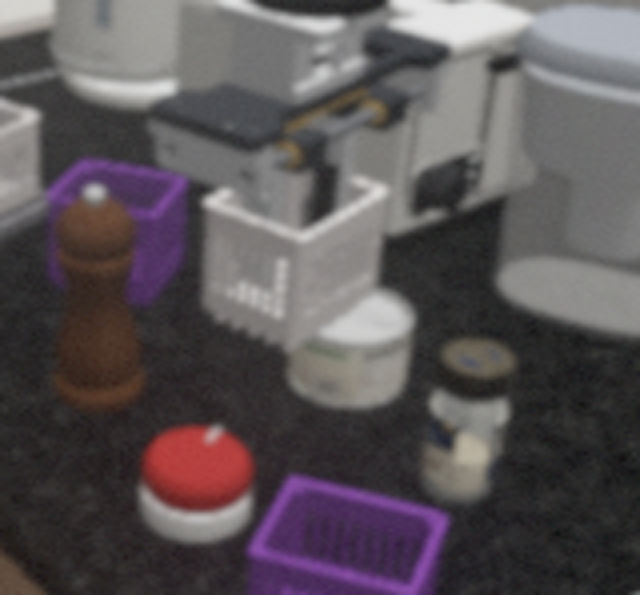

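step_arm(plan=[{"grip": -1, "slide": [0, -0.015, 0], "spin": -0.5}, {"grip": -1, "slide": [0, -0.025, 0], "spin": -0.5}, {"grip": -1, "slide": [0, -0.025, 0], "spin": -0.5}, {"grip": -1, "slide": [0, -0.025, 0], "spin": -0.5}, {"grip": -1, "slide": [0, -0.015, 0], "spin": -0.5}, {"grip": -1, "slide": [0, 0, 0], "spin": 0}, {"grip": -1, "slide": [0, 0, 0], "spin": 0}])

```text
time_s: 10.6
ee_pos: [0.4805, -0.2019, 0.2471]
eef_rot: [-1.57, 0.001, 0.276]
force: [-0.8, 0.8, -4.0]
grip_width: 0.0492
```

```bash
python3 g.py .4675 .2458 .25 .275
```

```text
t 10.6 p [ 0.4805 -0.2019  0.2471] yaw [-1.570e+00  9.000e-04  2.765e-01] w 0.049245659932115486 F [-0.8  0.8 -4. ] q [-0.47  0.21  1.54 -0.    1.4  -0.74]
slide [ 0.1097 -0.0026  0.4343]
spin deg 0.08453610309325109
```

step_arm(plan=[{"grip": -1, "slide": [0.002, 0, 0.008], "spin": 0}, {"grip": -1, "slide": [0.004, 0, 0.016], "spin": 0}, {"grip": -1, "slide": [0.006, 0, 0.024], "spin": 0}, {"grip": -1, "slide": [0.006, 0, 0.024], "spin": 0}, {"grip": -1, "slide": [0.006, 0, 0.024], "spin": 0}, {"grip": -1, "slide": [0.006, 0, 0.024], "spin": 0}, {"grip": -1, "slide": [0.006, 0, 0.024], "spin": 0}, {"grip": -1, "slide": [0.006, 0, 0.024], "spin": 0}, {"grip": -1, "slide": [0.006, 0, 0.024], "spin": 0}, {"grip": -1, "slide": [0.006, 0, 0.024], "spin": 0}, {"grip": -1, "slide": [0.006, 0, 0.024], "spin": 0}, {"grip": -1, "slide": [0.006, 0, 0.024], "spin": 0}, {"grip": -1, "slide": [0.006, 0, 0.024], "spin": 0}, {"grip": -1, "slide": [0.006, 0, 0.024], "spin": 0}, {"grip": -1, "slide": [0.006, 0, 0.024], "spin": 0}, {"grip": -1, "slide": [0.006, 0, 0.024], "spin": 0}, {"grip": -1, "slide": [0.006, 0, 0.024], "spin": 0}, {"grip": -1, "slide": [0.006, 0, 0.024], "spin": 0}, {"grip": -1, "slide": [0.004, 0, 0.016], "spin": 0}, {"grip": -1, "slide": [0.002, 0, 0.008], "spin": 0}])

```text
time_s: 12.27
ee_pos: [0.4653, 0.2449, 0.2464]
eef_rot: [-1.571, 0.003, 0.278]
force: [-0.3, -0.4, -3.8]
grip_width: 0.0498
```

step_arm(plan=[{"grip": -1, "slide": [0, 0, 0], "spin": 0}, {"grip": -1, "slide": [0, 0, 0], "spin": 0}, {"grip": -1, "slide": [0, 0, 0], "spin": 0}])

```text
time_s: 12.52
ee_pos: [0.4664, 0.2422, 0.248]
eef_rot: [-1.571, 0.001, 0.276]
force: [0.2, -0.0, -2.7]
grip_width: 0.0492
```

```bash
python3 g.py .4675 .2458 .16 .275
```

```text
t 12.5167 p [0.4664 0.2422 0.248 ] yaw [-1.5711e+00  8.0000e-04  2.7610e-01] w 0.04917295639722584 F [ 0.2 -0.  -2.7] q [ 0.41  0.22  1.53 -0.    1.4   0.13]
slide [0.0021 0.088  0.0032]
spin deg 0.06074535554612604
```

Descend to just above the rims and look.

step_arm(plan=[{"grip": -1, "slide": [0.002, 0.015, 0.003], "spin": 0}, {"grip": -1, "slide": [0, 0.025, 0], "spin": 0}, {"grip": -1, "slide": [0, 0.025, 0], "spin": 0}, {"grip": -1, "slide": [0, 0.02, 0], "spin": 0}, {"grip": -1, "slide": [0, 0.01, 0], "spin": 0}, {"grip": -1, "slide": [0, 0, 0], "spin": 0}, {"grip": -1, "slide": [0, 0, 0], "spin": 0}, {"grip": -1, "slide": [0, 0, 0], "spin": 0}])

```text
time_s: 13.18
ee_pos: [0.4683, 0.2465, 0.1549]
eef_rot: [-1.571, -0.002, 0.276]
force: [-0.4, -0.3, -2.3]
grip_width: 0.0495
```

```bash
python3 g.py .4675 .2458 .16 .275;  python3 - <<'E'
from h import *
im=cams.camera('scene');cv2.imwrite('pics/s9.png',cv2.resize(im[90:200,150:260],None,fx=7,fy=5.4,interpolation=cv2.INTER_CUBIC))
E
```

```text
t 13.1833 p [0.4683 0.2465 0.1549] yaw [-1.5705 -0.0021  0.2763] w 0.04951335794465098 F [-0.4 -0.3 -2.3] q [ 0.42  0.3   1.64 -0.    1.2   0.14]
slide [-0.0009 -0.0051 -0.0004]
spin deg 0.0758371297843692
```

View pics/s9.png

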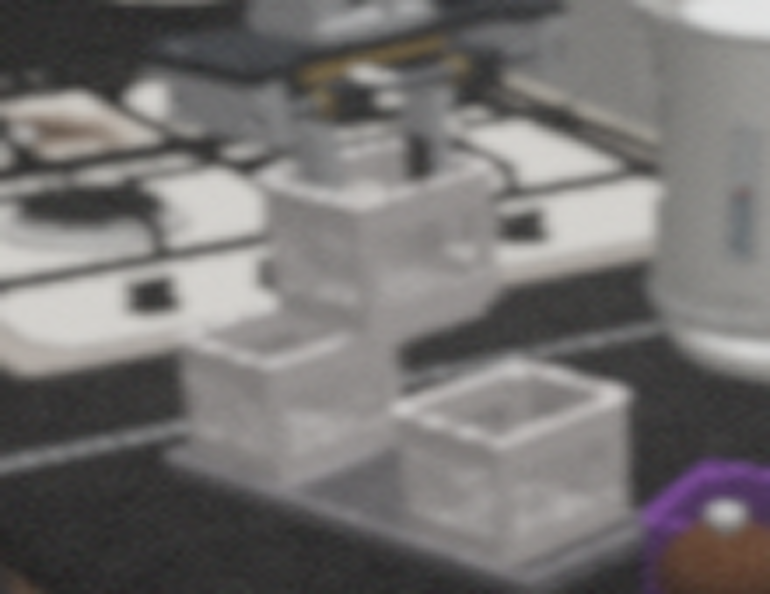

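Run:
```python
from m import *
f=lambda x,y,z:onz('scene',(x+.5)/7-.5+150,(y+.5)/5.4-.5+90,z)
# near,left,right
P={}
for k,L,z in [('S',[(262,362),(183,338)],.094),('H',[(500,440),(393,408),(630,393)],.094),('M',[(362,208),(265,172),(495,168)],.2113)]:
    P[k]=np.array([f(*a,z) for a in L]);print(k,P[k].round(4).tolist())
a=.276;X=np.array([np.cos(a),np.sin(a),0]);Y=np.array([-np.sin(a),np.cos(a),0])
for i in range(2):
    print([(k,round(P[k][i]@X,4),round(P[k][i]@Y,4)) for k in 'SHM'])
    print('M - mid', (P['M'][i]-(P['S'][i]+P['H'][i])/2)@np.c_[X,Y])
```

```text
S [[0.4216, 0.2841, 0.094], [0.4058, 0.3346, 0.094]]
H [[0.4616, 0.1391, 0.094], [0.4425, 0.1983, 0.094], [0.5371, 0.158, 0.094]]
M [[0.4384, 0.2011, 0.2113], [0.429, 0.2726, 0.2113], [0.5132, 0.2241, 0.2113]]
[('S', np.float64(0.483), np.float64(0.1584)), ('H', np.float64(0.482), np.float64(0.008)), ('M', np.float64(0.4766), np.float64(0.0741))]
M - mid [-0.00594051 -0.00914641]
[('S', np.float64(0.4816), np.float64(0.2114)), ('H', np.float64(0.4798), np.float64(0.0702)), ('M', np.float64(0.487), np.float64(0.1454))]
M - mid [0.00632105 0.00463912]
```

step_arm(plan=[{"grip": -1, "slide": [-0.0007, 0.01, -0.0003], "spin": 0}, {"grip": -1, "slide": [0, 0.015, 0], "spin": 0}, {"grip": -1, "slide": [0, 0.015, 0], "spin": 0}, {"grip": -1, "slide": [0, 0.015, 0], "spin": 0}, {"grip": -1, "slide": [0, 0.015, 0], "spin": 0}, {"grip": -1, "slide": [0, 0.012, 0], "spin": 0}, {"grip": -1, "slide": [0, 0.008, 0], "spin": 0}, {"grip": -1, "slide": [0, 0.004, 0], "spin": 0}, {"grip": -1, "slide": [0, 0, 0], "spin": 0}, {"grip": -1, "slide": [0, 0, 0], "spin": 0}])

```text
time_s: 14.07
ee_pos: [0.4673, 0.2461, 0.0599]
eef_rot: [-1.571, -0.001, 0.277]
force: [0.0, 0.0, -2.9]
grip_width: 0.0494
```

```bash
python3 g.py .4675 .2458 .0376 .275;  python3 - <<'E'
from h import *
im=cams.camera('scene');cv2.imwrite('pics/s10.png',cv2.resize(im[90:200,150:260],None,fx=7,fy=5.4,interpolation=cv2.INTER_CUBIC))
E
```

```text
t 14.0667 p [0.4673 0.2461 0.0599] yaw [-1.5707e+00 -6.0000e-04  2.7670e-01] w 0.04944673106065786 F [ 0.   0.  -2.9] q [0.42 0.42 1.72 0.   0.99 0.14]
slide [ 0.0001  0.0223 -0.0003]
spin deg 0.09932946264145436
```

View pics/s10.png

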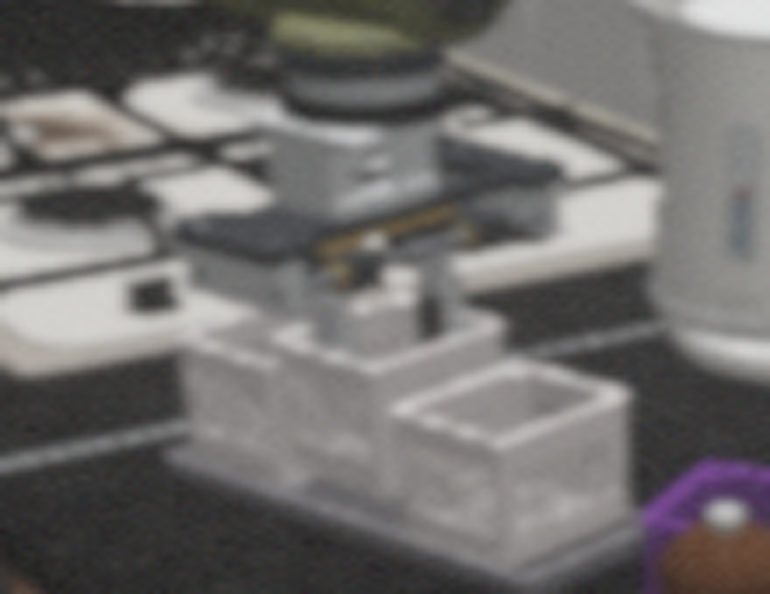

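step_arm(plan=[{"grip": -1, "slide": [0, 0.004, 0], "spin": 0}, {"grip": -1, "slide": [0, 0.004, 0], "spin": 0}, {"grip": -1, "slide": [0, 0.003, 0], "spin": 0}, {"grip": -1, "slide": [0, 0.002, 0], "spin": 0}, {"grip": -1, "slide": [0, 0.001, 0], "spin": 0}, {"grip": -1, "slide": [0, 0, 0], "spin": 0}])

```text
time_s: 14.62
ee_pos: [0.4669, 0.2459, 0.0452]
eef_rot: [-1.571, 0.0, 0.277]
force: [-0.4, 0.2, -3.1]
grip_width: 0.0492
```

```bash
python3 g.py .4675 .2458 .0376 .275
```

```text
t 14.6167 p [0.4669 0.2459 0.0452] yaw [-1.5709e+00  5.0000e-04  2.7670e-01] w 0.049227066219570126 F [-0.4  0.2 -3.1] q [ 0.42  0.44  1.73 -0.    0.97  0.14]
slide [ 0.0006  0.0076 -0.0003]
spin deg 0.09876853570718752
```

step_arm(plan=[{"grip": -1, "slide": [0, 0.002, 0], "spin": 0}, {"grip": -1, "slide": [0, 0.002, 0], "spin": 0}, {"grip": -1, "slide": [0, 0.002, 0], "spin": 0}, {"grip": -1, "slide": [0, 0.001, 0], "spin": 0}, {"grip": -1, "slide": [0, 0, 0], "spin": 0}, {"grip": -1, "slide": [0, 0, 0], "spin": 0}])

```text
time_s: 15.12
ee_pos: [0.467, 0.246, 0.0384]
eef_rot: [-1.571, 0.0, 0.277]
force: [0.6, 0.8, -2.7]
grip_width: 0.0494
```

step_arm(plan=[{"grip": -1, "slide": [0, 0.001, 0], "spin": 0}, {"grip": -1, "slide": [0, 0, 0], "spin": 0}, {"grip": -1, "slide": [0, 0, 0], "spin": 0}])

```text
time_s: 15.37
ee_pos: [0.4672, 0.2461, 0.0377]
eef_rot: [-1.571, -0.0, 0.277]
force: [-0.5, 0.2, -0.0]
grip_width: 0.0492
```

```bash
python3 g.py .4675 .2458 .0376 .275;  python3 - <<'E'
from h import *
im=cams.camera('scene');cv2.imwrite('pics/s11.png',cv2.resize(im[90:200,150:260],None,fx=7,fy=5.4,interpolation=cv2.INTER_CUBIC))
E
```

```text
t 15.3667 p [0.4672 0.2461 0.0377] yaw [-1.5707e+00 -4.0000e-04  2.7670e-01] w 0.0491907871156922 F [-0.5  0.2 -0. ] q [0.42 0.46 1.74 0.   0.95 0.14]
slide [ 0.0003  0.0001 -0.0003]
spin deg 0.09914242799874948
```

View pics/s11.png

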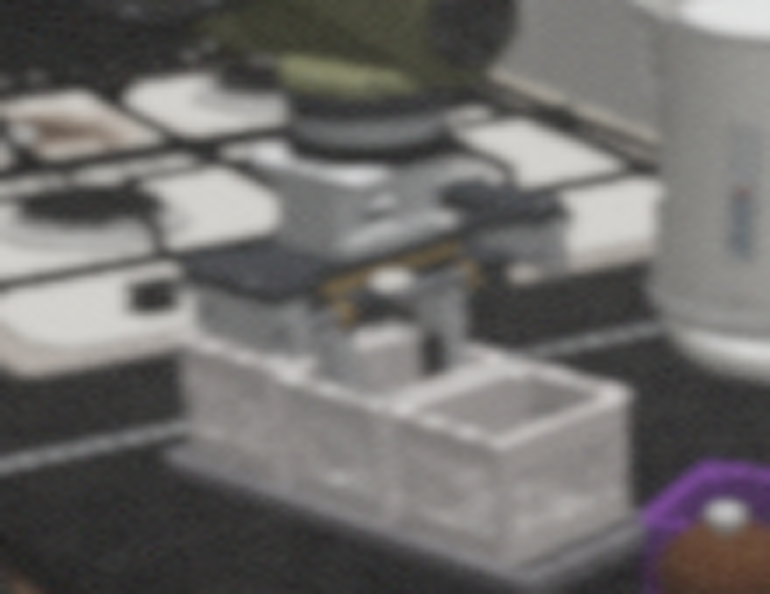

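step_arm(plan=[{"grip": -1, "slide": [0, 0.0005, 0], "spin": 0}, {"grip": -1, "slide": [0, 0, 0], "spin": 0}, {"grip": -1, "slide": [0, 0, 0], "spin": 0}, {"grip": 0.2, "slide": [0, 0, 0], "spin": 0}, {"grip": 0.5, "slide": [0, 0, 0], "spin": 0}, {"grip": 0.5, "slide": [0, 0, 0], "spin": 0}, {"grip": 0.5, "slide": [0, 0, 0], "spin": 0}, {"grip": 0.5, "slide": [0, 0, 0], "spin": 0}])

```text
time_s: 16.08
ee_pos: [0.4672, 0.2461, 0.0375]
eef_rot: [-1.571, -0.001, 0.277]
force: [-1.8, -1.2, 6.2]
grip_width: 0.0491
```

```bash
python3 g.py
```

```text
t 16.0833 p [0.4672 0.2461 0.0375] yaw [-1.5707e+00 -6.0000e-04  2.7670e-01] w 0.04913780055751207 F [-1.8 -1.2  6.2] q [ 0.42  0.46  1.74 -0.    0.95  0.14]
```

step_arm(plan=[{"grip": 0.5, "slide": [0, 0, 0], "spin": 0}, {"grip": 0.5, "slide": [0, 0, 0], "spin": 0}, {"grip": 0.5, "slide": [0, 0, 0], "spin": 0}, {"grip": 0.5, "slide": [0, 0, 0], "spin": 0}, {"grip": 0.5, "slide": [0, 0, 0], "spin": 0}, {"grip": 0.5, "slide": [0, 0, 0], "spin": 0}])

```text
time_s: 16.58
ee_pos: [0.467, 0.246, 0.0369]
eef_rot: [-1.571, 0.0, 0.277]
force: [0.4, 0.2, 0.8]
grip_width: 0.025
```

step_arm(plan=[{"grip": 0.5, "slide": [0, -0.01, 0], "spin": 0}, {"grip": 0.5, "slide": [0, -0.02, 0], "spin": 0}, {"grip": 0.5, "slide": [0, -0.03, 0], "spin": 0}, {"grip": 0.5, "slide": [0, -0.03, 0], "spin": 0}, {"grip": 0.5, "slide": [0, -0.03, 0], "spin": 0}, {"grip": 0.5, "slide": [0, -0.03, 0], "spin": 0}, {"grip": 0.5, "slide": [0, -0.03, 0], "spin": 0}, {"grip": 0.5, "slide": [0, -0.03, 0], "spin": 0}, {"grip": 0.5, "slide": [0, 0, -0.03], "spin": 0}, {"grip": 0.5, "slide": [0, 0, -0.035], "spin": 0}, {"grip": 0.5, "slide": [0, 0, -0.035], "spin": 0}, {"grip": 0.5, "slide": [0, 0, -0.035], "spin": 0}, {"grip": 0.5, "slide": [0, 0, -0.035], "spin": 0}, {"grip": 0.5, "slide": [0, 0, -0.035], "spin": 0}, {"grip": 0.5, "slide": [-0.02, 0, -0.03], "spin": 0}, {"grip": 0.5, "slide": [-0.02, 0, -0.03], "spin": 0}, {"grip": 0.5, "slide": [0, 0, 0], "spin": 0}, {"grip": 0.5, "slide": [0, 0, 0], "spin": 0}])

```text
time_s: 18.08
ee_pos: [0.5006, -0.021, 0.2478]
eef_rot: [-1.571, -0.001, 0.274]
force: [0.1, 0.4, 0.3]
grip_width: 0.0232
```

```bash
python3 g.py;  python3 - <<'E'
from h import *
im=cams.camera('scene');t=cams.camera('top')
f=lambda i:cv2.resize(i,(390,390),interpolation=cv2.INTER_CUBIC)
cv2.imwrite('pics/e1.png',np.hstack([cv2.resize(im[120:200,160:260],(400,320),interpolation=cv2.INTER_CUBIC),cv2.resize(t[155:235,120:220],(400,320),interpolation=cv2.INTER_CUBIC)]))
cv2.imwrite('pics/e1t.png',cv2.resize(t[155:235,120:230],None,fx=7,fy=7,interpolation=cv2.INTER_CUBIC))
cv2.imwrite('pics/e1s.png',cv2.resize(im,(800,600)))
E
```

```text
t 18.0833 p [ 0.5006 -0.021   0.2478] yaw [-1.5711e+00 -8.0000e-04  2.7400e-01] w 0.023213552639719272 F [0.1 0.4 0.3] q [-0.12  0.16  1.6   0.    1.39 -0.39]
```

View pics/e1.png

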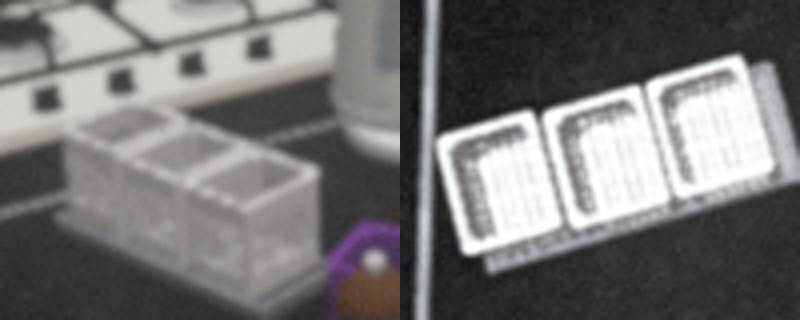

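View pics/e1t.png

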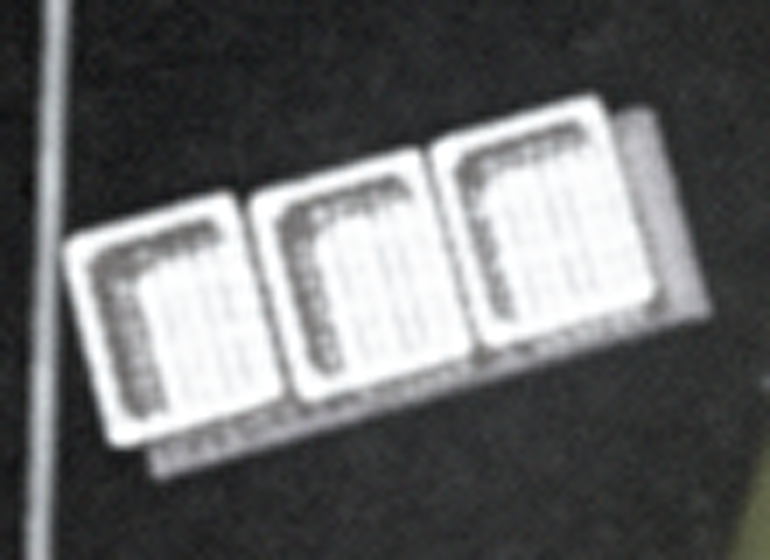

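View pics/e1s.png

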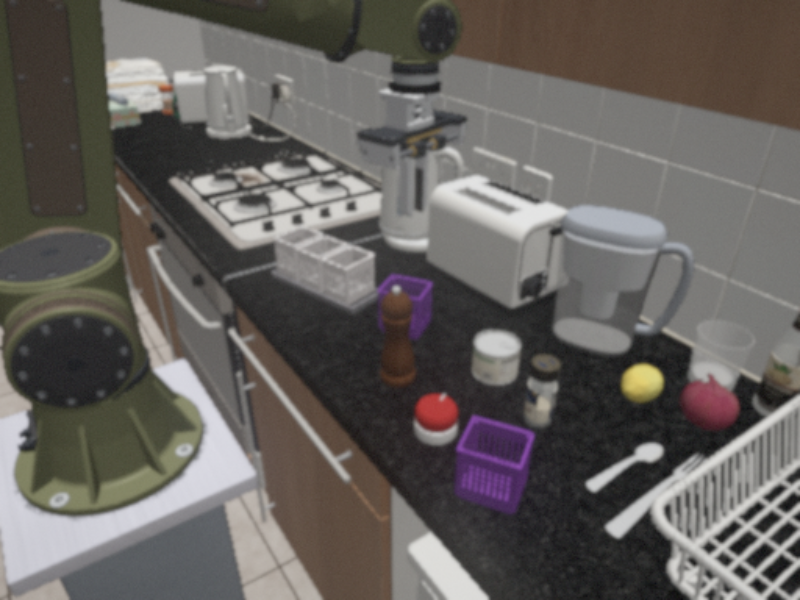

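All three rims are level and in line, with even gaps, and the other things stand where they were. Handing in.

```bash
python3 -c "
from station import hand_in
print(hand_in())"
```

```text
the job is handed in; nothing more can be done
None
```

I seated all three pots in the tray and handed the job in at about 18 s. No verdict came back.

- **Stray pot:** I pushed it outwards low down with the half-open fingers. It moved outwards and its rim dropped about 2.4 px in the scene camera; about 2.7 px was predicted for a full drop. The push force then rose to about 6 N, which fits it being against its stop.
- **Loose pot:** I gripped it from inside at a TCP height of about 34 mm, with the fingers opened to 49 mm and bearing on its walls. I lifted it clear, carried it over the other things at a TCP height of about 0.25 m and lowered it into the middle bay. It passed the rib tops without resistance. Its weight came off the gripper at a TCP height of 37.7 mm, against 37.6 mm expected when home.
- **Release:** The fingers took about a second to let go of the walls. After that I backed the arm out without contact.

**Last checks:** In the final pictures the three rims are level and in line with even gaps. By eye, the tin, timer, spice jar, pepper mill and purple pots have not moved or tipped. The force on the tool was near zero.

**Check that disagreed:** A scene-camera measurement of the held pot's position just before lowering scattered by 5–9 mm. I ignored it and used the position worked out earlier.

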